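# Show all three sides of a glass bottle to the inspection lens

### The job

Take the three-sided amber glass bottle by its neck and check it at the tilted inspection lens: with its neck up, hold each side still for about a second flat to the lens, centred and about 6 cm in front of it, first the side with one dot, then two dots, then three. Then lower it upright onto the middle of the cork-topped wheel, setting it down rather than dropping it, let go, and touch neither the lens stand nor disturb any of the other things on the bench.

Things in the scene. Friction and masses are not known exactly. Their poses are not given: they have to be found in the camera images.
- bottle: loose upright three-sided amber bottle, 155 mm tall, 0.15-0.31 kg. Body: 3-sided prism 85 mm tall, flat sides 60 mm wide and 26 mm from the axis, blunt corners 40 mm from it; shoulder slopes in to a round neck, 30 mm in diameter, 100 to 155 mm up. White dots on the sides: one, two, three, in anticlockwise order from above, 120 degrees apart. Origin: centre of underside; z to the neck, x out of the one-dot side
- side1 (a point): centre of the bottle side that bears one white dot, on the flat face 26 mm out from the bottle's axis and 42.5 mm above its underside; x points straight out of that side, z along the bottle towards the neck
- side2 (a point): centre of the bottle side that bears two white dots, on the flat face 26 mm out from the bottle's axis and 42.5 mm above its underside; x points straight out of that side, z along the bottle towards the neck
- side3 (a point): centre of the bottle side that bears three white dots, on the flat face 26 mm out from the bottle's axis and 42.5 mm above its underside; x points straight out of that side, z along the bottle towards the neck
- viewer: fixed, not to be touched: lens on a stand. Base disc 120 mm wide, 16 mm thick; post 14 mm thick, 215 mm tall; round lens in a grey ring (120 mm outside, 16 mm thick) carried 100 mm in front of the post, looking to the robot's side and 35 degrees down; stand turned up to 20 degrees. Origin: centre of the base's underside, z up, -x the way the lens faces
- lens (a point): centre of the lens, 240 mm above the table. x points out along its viewing axis (towards the robot's side, 35 degrees down), z up in the plane of the lens (leaning 35 degrees to the robot's side), y level. A side is shown when that side's x is opposite to this x and its centre lies on this axis about 60 mm from the lens
- wheel: fixed round banding wheel (it does not turn): steel disc 170 mm wide on a short column, with a cork top 156 mm wide whose surface is 55 mm above the table. Origin: centre of its underside
- wheel_top (a point): centre of the wheel's cork surface, z up
- round_bottle: bystander: loose round amber bottle with a cork, 66 mm in diameter, 160 mm tall; origin under its centre
- jar: bystander: loose round clear jar with a steel lid, 74 mm in diameter, 100 mm tall; origin under its centre
- mug: bystander: white mug, 76 mm in diameter, 85 mm tall; origin under its centre
- graphite: bystander: dark graphite block lying flat, 90 x 60 x 30 mm; origin under its centre
- paddle: bystander: graphite paddle with a wooden handle lying flat along its x, 210 mm long, 22 mm high; origin on the table at mid length
- brush: bystander: brush lying flat along its x, under 45 mm high; origin near mid length
Things that resemble listed ones, but are neither listed nor needed, are in the scene too. Of the things that look like the wheel, the largest one is meant.

How it is judged (in metres and radians):
On the way, in this order (a step that is already met when the one before it is completed fails the run):
1. the side with one white dot is held still for 0.5 s facing the lens: neck up, square within 12 degrees, centre within 20 mm of its axis (across and up), 35 to 90 mm in front (angle between the x axis of side1 and the x axis of lens, either way round below 0.22 rad and angle between side1's own x axis and vertical below 1.35 rad and angle between bottle's own z axis and vertical below 1 rad and x of side1 in the frame of lens between 0.035 and 0.09 m and y of side1 in the frame of lens between -0.02 and 0.02 m and z of side1 in the frame of lens between -0.02 and 0.02 m and angular speed of bottle below 0.3 rad/s and linear speed of bottle below 0.05 m/s), for 0.5 s.
2. the side with two white dots is held still for 0.5 s facing the lens: neck up, square within 12 degrees, centre within 20 mm of its axis (across and up), 35 to 90 mm in front (angle between the x axis of side2 and the x axis of lens, either way round below 0.22 rad and angle between side2's own x axis and vertical below 1.35 rad and angle between bottle's own z axis and vertical below 1 rad and x of side2 in the frame of lens between 0.035 and 0.09 m and y of side2 in the frame of lens between -0.02 and 0.02 m and z of side2 in the frame of lens between -0.02 and 0.02 m and angular speed of bottle below 0.3 rad/s and linear speed of bottle below 0.05 m/s), for 0.5 s.
3. the side with three white dots is held still for 0.5 s facing the lens: neck up, square within 12 degrees, centre within 20 mm of its axis (across and up), 35 to 90 mm in front (angle between the x axis of side3 and the x axis of lens, either way round below 0.22 rad and angle between side3's own x axis and vertical below 1.35 rad and angle between bottle's own z axis and vertical below 1 rad and x of side3 in the frame of lens between 0.035 and 0.09 m and y of side3 in the frame of lens between -0.02 and 0.02 m and z of side3 in the frame of lens between -0.02 and 0.02 m and angular speed of bottle below 0.3 rad/s and linear speed of bottle below 0.05 m/s), for 0.5 s.
At the end, for the whole second after the job is handed in: the bottle stands upright (within 4 degrees), at rest and released on the wheel's cork top, its axis within 25 mm of the wheel's centre (horizontal distance between bottle and wheel_top below 0.025 m and z of bottle in the frame of wheel_top between -0.008 and 0.008 m and angle between bottle's own z axis and vertical below 0.08 rad and linear speed of bottle below 0.02 m/s and contact force between the fingers and bottle below 0.1 N); the robot touches nothing.
It fails at once if the lens stand is touched (more than 1 N) (contact force between viewer and anything else above 1 N).
It fails at once if the bottle is let fall onto the wheel from more than a centimetre above it (horizontal distance between bottle and wheel_top below 0.11 m and z of bottle in the frame of wheel_top above 0.006 m and contact force between the fingers and bottle below 0.05 N and linear speed of bottle above 0.3 m/s).
It fails at once if another thing on the bench is shifted by more than 30 mm (distance of any of round_bottle, jar, mug, graphite, paddle, brush from where it was at the start of the episode above 0.03 m).
It also fails if it takes over 59 s, if anything falls off the work surface, if the arm or the gripper's body presses on something with over 40 N, if the wrist force passes 120 N, or if a joint passes its speed limit or range.

### The arm

A 6-joint arm with a two-finger parallel gripper is mounted at the origin on the work surface. World frame = base frame: x ahead of the robot, y to its left, z up, the work surface at z = 0. Lengths are in mm, angles in rad, forces in N, time in s.
With the tool pointing down it reaches from about 350 to 875 mm from the base axis. Payload 15.5 kg.
Tool frame: the origin (TCP) lies midway between the tips of the shut fingers; the grasp point (between the pads) lies manip.grasp_offset behind it (manip.grasp_offset is the distance from the TCP to the grasp point, in mm); z points along the fingers, y is the direction in which the jaws open and shut (so a half turn about z gives the same grasp; the last joint's range is limited). The gripper opens to 85 mm and grips with 20 to 120 N. Pads are 22 mm wide; open, the fingers measure 114 mm over their backs; the gripper's body (76 mm by 85 mm) begins 54 mm behind the grasp point. The pads swing forward as they close: fully open they stand 13 mm farther back than shut.
Start: joints at [-1.343, 0.494, 1.345, -0, 1.302, -0.096], TCP at [198.858, -592.522, 231.277] pointing down, gripper open.
Joint ranges: [-2.91, 2.91], [-0.82, 2.16], [0.22, 2.67], [-1.22, 4.37], [0.12, 2.79], [-3.08, 3.08]. Speed limits (rad/s): [1.89, 1.89, 2.57, 3.01, 3.01, 3.01].

### API

Orientations are given as a 3x3 rotation matrix whose columns are the frame's x, y, z axes.
In Python, from workcell import manip gives the robot as it stands.
- The arm moves only by the shell command python3 -m inch 'ROWS'. ROWS is JSON, a list of rows, each an object of numbers: "wx", "wy", "wz": the turn, a rotation vector about the world's x, y, z in degrees; "x", "y", "z": the shift along the world's x, y, z in m; "fingers": the finger opening in m, from 0 to 0.0854. In form: [{"wx": .., "wy": .., "wz": .., "x": .., "y": .., "z": .., "fingers": ..}, ...]. A call has 1 to 12 rows; each row shifts and turns the commanded pose from where the row before left it; what a row does not reach is not made up. A row lasts 1/8 s, in which the tool goes at most 62.5 mm and 10.7 degrees, less where a joint would pass 70% of its speed; a pose out of reach is approached as far as the arm can. A call with a gripper value outside its range is refused whole. The fingers move at their own pace and stop on an object; the grip force is fixed at half the most. Time passes only in rows, so rows that do not move let the fingers close. It gives the time, the measured TCP pose, the force and the opening at its end, in the units of the state.
- manip.state(): the state, without advancing time (a new reading comes with each control period).
- manip.snapshot(name): name is "scene" or "top" or "wrist"; returns a dict with "img" (480x640x3 uint8, red, green, blue), "fx", "fy", "cx", "cy" (pixels), "R" (3x3) and "t" (3): a world point X has camera coordinates R X + t; the wrist camera has in their place "hand_eye" (4x4, takes a point from camera to tool coordinates, whose origin is the TCP and whose axes are the flange's). Camera axes: x right, y down, z forward; pixel columns grow to the right and rows downward; lengths in mm; the calibration is good to about 2 mm. A picture is of the moment at which its call begins: read the wrist's pose just before it. There is no depth.
- manip.finish_job(): hands the job in, once; it reports no verdict.
Trained networks look in a picture, given as the dict that the camera call returned (one of the last four; its "shot" number tells which), for a name from the list of things; names that differ only in an ending like _2 or _b are one class to them, and where a whole thing is asked for, a point or a joint stands for the part that bears it (a point fixed in the world has none). Each returns a list of dicts, best first, with "score" (0 to 1); they miss things now and then, are a little off and sometimes report something else, mostly with a low value. They report only what shows in the picture. A call takes as long as a camera call. They do not tell look-alikes from the thing itself.
- manip.search_frame(target, picture): "extent" ([left, top, right, bottom] in pixels, round what is visible of it).
The state is a dict: "time": time; "qpos": joint angles; "joint_vel": joint speeds; "joint_torque": joint torques, N m; "ee_pos": TCP position; "orientation": TCP orientation; "force": force on the tool from outside, world axes, zero at the start; "torque": the same for the moment, N m; "opening": opening from 0.0 (shut) to 1.0 (fully open).
Only numpy, scipy, OpenCV 4.12 (cv2) and the standard library are available. Lean on these libraries where they do the work, as an engineer would, in place of code of your own. Each camera call takes 0.05 s, during which the arm holds its last target.

## Working session

There is one attempt and no reset: what is moved stays moved. The work goes in short steps, Python scripts to look and compute and a shell command to move; the robot and the scene stay as the last step left them, time stands still between calls to the robot, and variables do not carry over. Pictures are saved under pics/ and viewed, and the job is handed in when it is done.

```bash
ls; mkdir -p pics; python3 - <<'E'
from workcell import manip
import cv2
print(manip.state()); print(manip.grasp_offset)
for n in ["scene","top","wrist"]:
    s=manip.snapshot(n); cv2.imwrite(f"pics/{n}0.png",s["img"][:,:,::-1])
    print(n,{k:v for k,v in s.items() if k!="img"})
    for t in ["bottle","viewer","wheel","round_bottle","jar","mug","graphite","paddle","brush"]:
        print(t,[(round(d["score"],2),[round(float(x)) for x in d["extent"]]) for d in manip.search_frame(t,s)][:4])
E
```

```text
pics
{'time': 0.0, 'qpos': array([-1.34250033e+00,  4.94166694e-01,  1.34615190e+00, -1.15934512e-06,
        1.30251784e+00, -9.54886060e-02]), 'joint_vel': array([-8.43454324e-05, -2.27819400e-04,  5.88335902e-04, -1.17794180e-03,
       -1.08955112e-03, -5.31205223e-04]), 'joint_torque': array([-1.82813379e-03, -8.82183981e+01, -3.83874393e+01, -4.20595770e-04,
        1.01579961e-02,  7.46634413e-06]), 'ee_pos': array([ 198.77173676, -592.15191436,  230.70347915]), 'orientation': array([[ 9.48038033e-01,  3.18156892e-01, -2.82578492e-04],
       [ 3.18156996e-01, -9.48037267e-01,  1.21125413e-03],
       [ 1.17473907e-04, -1.23821931e-03, -9.99999227e-01]]), 'force': array([0.01777604, 0.32966239, 0.50111346]), 'torque': array([ 0.00041213, -0.01654214,  0.02445837]), 'opening': 1.0007857572758037}
18.700000000000003
scene {'fx': 456.7949349288142, 'fy': 456.7949349288142, 'cx': 313.4285619909854, 'cy': 244.53903868701215, 'R': array([[ 0.22246419,  0.97489144, -0.00981646],
       [ 0.60635821, -0.14623764, -0.78162925],
       [-0.7634392 ,  0.16793223, -0.62366606]]), 't': arr
[... 1207 characters left out ...]
299, 264, 321, 300])]
graphite [(0.64, [256, 188, 281, 216])]
paddle [(0.62, [392, 194, 463, 216])]
brush [(0.81, [282, 220, 352, 235])]
wrist {'fx': 355.71243844987555, 'fy': 355.71243844987555, 'cx': 315.920937060684, 'cy': 242.07500739721195, 'hand_eye': array([[ 1.24224477e-04, -9.54912001e-01, -2.96888961e-01,
         7.52344657e+01],
       [ 9.99999981e-01,  1.63362102e-04, -1.07016296e-04,
        -1.25333393e+00],
       [ 1.50691550e-04, -2.96888942e-01,  9.54912003e-01,
        -1.42720000e+02],
       [ 0.00000000e+00,  0.00000000e+00,  0.00000000e+00,
         1.00000000e+00]]), 'shot': 3}
bottle []
viewer []
wheel []
round_bottle []
jar []
mug []
graphite []
paddle []
brush []
```

View pics/scene0.png

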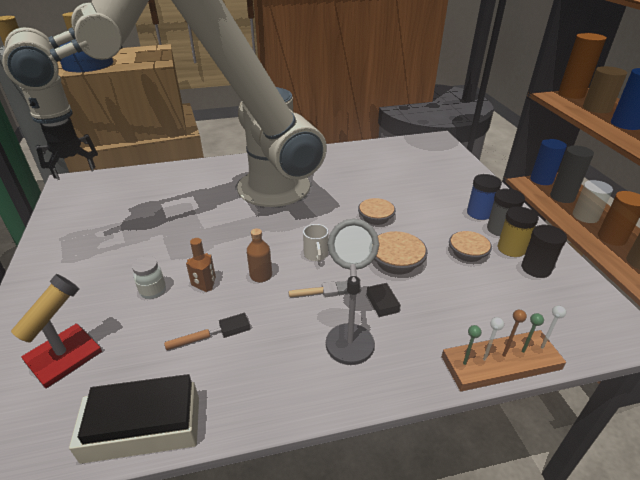

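View pics/top0.png

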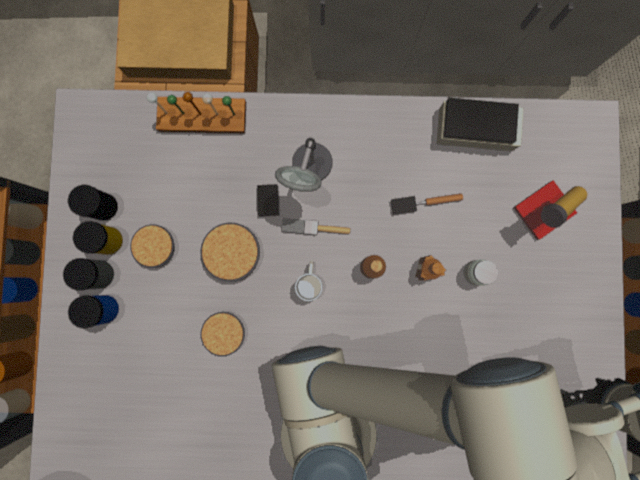

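```bash
python3 - <<'E'
import cv2
a=cv2.imread("pics/scene0.png"); b=cv2.imread("pics/top0.png")
cv2.imwrite("pics/c1.png",cv2.resize(a[190:370,120:440],None,fx=2.5,fy=2.5,interpolation=cv2.INTER_CUBIC))
cv2.imwrite("pics/c2.png",cv2.resize(b[170:370,190:510],None,fx=2.5,fy=2.5,interpolation=cv2.INTER_CUBIC))
E
```

```text
(no output)
```

View pics/c1.png

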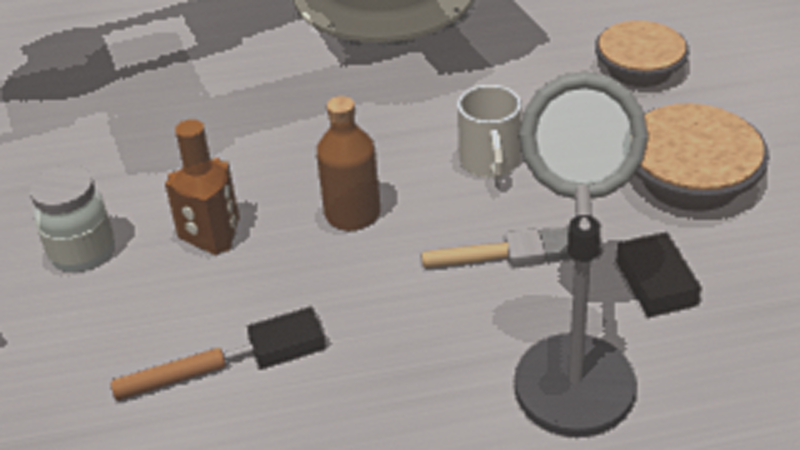

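View pics/c2.png

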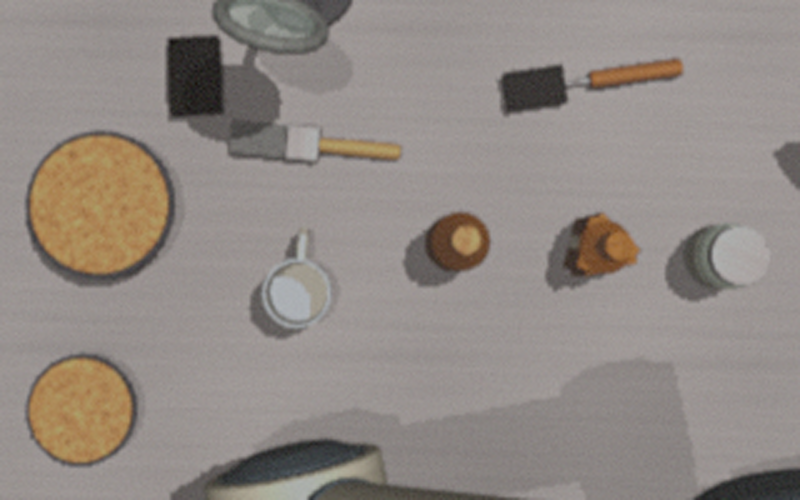

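Candidates. Bottle: the three-sided one at scene (201,268), versus the round one at (259,256). The one with a dotted flat body and no cork is the target; the close crop confirms this, with two dots on its left face and three on its right. Wheel: three cork discs in the top view at (230,252), (152,246) and (222,334), and the first is the largest.

```bash
cat > h.py <<'E'
import numpy as np, cv2, json
C={"scene":dict(f=456.7949349288142,c=(313.4285619909854,244.53903868701215),R=np.array([[0.22246419,0.97489144,-0.00981646],[0.60635821,-0.14623764,-0.78162925],[-0.7634392,0.16793223,-0.62366606]]),t=np.array([-149.86775093,-217.80612976,1718.81957731])),
"top":dict(f=497.10142682200933,c=(321.5527064282374,239.26797358833767),R=np.array([[0.0244739,-0.99969198,-0.00412085],[-0.99656598,-0.02407079,-0.07922652],[0.07910293,0.00604568,-0.99684812]]),t=np.array([17.64718014,556.66021616,1420.1399883]))}
def ray(n,u,v):
    k=C[n]; d=k["R"].T@np.array([(u-k["c"][0])/k["f"],(v-k["c"][1])/k["f"],1]); return -k["R"].T@k["t"], d/np.linalg.norm(d)
def at(n,u,v,z):
    o,d=ray(n,u,v); return o+d*(z-o[2])/d[2]
def proj(n,X):
    k=C[n]; p=np.atleast_2d(X)@k["R"].T+k["t"]; return p[:,:2]/p[:,2:]*k["f"]+k["c"]
def tri(*obs):
    A=0;b=0
    for n,u,v in obs:
        o,d=ray(n,u,v); P=np.eye(3)-np.outer(d,d); A=A+P; b=b+P@o
    return np.linalg.solve(A,b)
E
python3 - <<'E'
from h import *
np.set_printoptions(precision=1,suppress=True)
print("neck tri",tri(("scene",196.4,240.8),("top",438,267.6)), at("scene",196.4,240.8,155),at("top",438,267.6,155))
print("lens",tri(("scene",353.6,243.6),("top",298,178)),at("scene",353.6,243.6,240),at("top",298,178,240))
print("vbase",at("scene",350,343.5,16),at("top",312,160.5,16))
for p in [(230,252),(152,246),(222,334)]: print("wheel",at("top",*p,55))
print("wheel sc",at("scene",400,250.5,55))
for n,p in dict(round=(466,240,160),jar=(740,256,100),mug=(297,294,85)).items(): print(n,at("top",190+p[0]/2.5,170+p[1]/2.5,p[2]))
# ring edges
a=cv2.imread("pics/top0.png"); cv2.imwrite("pics/c3.png",cv2.resize(a[120:240,230:350],None,fx=5,fy=5,interpolation=cv2.INTER_CUBIC))
a=cv2.imread("pics/scene0.png"); cv2.imwrite("pics/c4.png",cv2.resize(a[230:300,170:240],None,fx=8,fy=8,interpolation=cv2.INTER_CUBIC))
E
```

```text
neck tri [ 478.6 -273.9  156.7] [ 477.  -272.1  155. ] [ 478.5 -276.3  155. ]
lens [690.   93.  241.9] [687.8  94.8 240. ] [690.1  92.1 240. ]
vbase [793.3  64.3  16. ] [789.   65.1  16. ]
wheel [511.  289.2  55. ]
wheel [522.7 511.2  55. ]
wheel [281.2 302.6  55. ]
wheel sc [529.1 292.   55. ]
round [ 478.6 -114.5  160. ]
jar [ 470.1 -419.7  100. ]
mug [416.8  62.6  85. ]
```

View pics/c3.png

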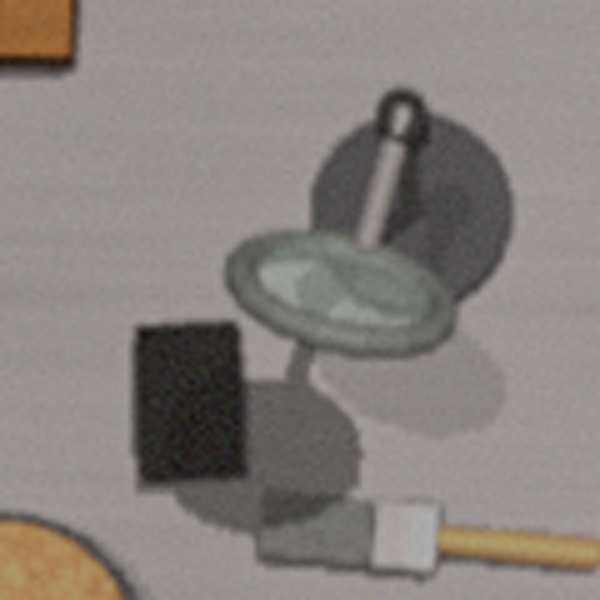

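View pics/c4.png

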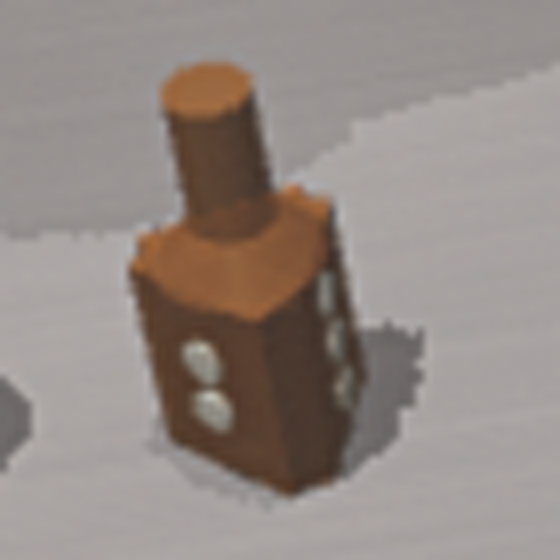

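```bash
python3 - <<'E'
from h import *
from scipy.optimize import least_squares
np.set_printoptions(precision=2,suppress=True)
def S(p,k,r=26,z=42.5,o=0):
    a=p[2]+k*2*np.pi/3+o; return np.array([p[0]+r*np.cos(a),p[1]+r*np.sin(a),z])
def res(p):
    return np.concatenate([proj("scene",[p[0],p[1],155])[0]-(196.4,240.8),proj("top",[p[0],p[1],155])[0]-(438,267.6),
     proj("scene",S(p,1))[0]-(196.1,278.1),proj("scene",S(p,2))[0]-(211.9,272.2)])
for a0 in np.arange(0,6.28,.8):
    r=least_squares(res,[478,-274,a0]); print(r.x,np.degrees(r.x[2])%360,r.cost)
    if r.cost<20: best=r
print(best.fun)
# wheel refine: top ellipse outline by orange mask
a=cv2.imread("pics/top0.png"); hsv=cv2.cvtColor(a,cv2.COLOR_BGR2HSV)
m=cv2.inRange(hsv,(8,90,100),(25,255,255)); 
n,l,st,ce=cv2.connectedComponentsWithStats(cv2.morphologyEx(m,cv2.MORPH_CLOSE,np.ones((3,3))))
for i in range(1,n):
    if st[i,4]>500: print(st[i],ce[i],at("top",*ce[i],55))
# draw fits
s=cv2.imread("pics/scene0.png"); 
W=at("top",229.6,252,55)
ang=np.linspace(0,6.28,60)
def draw(img,n,P,c):
    for q in proj(n,P): cv2.circle(img,tuple(int(round(8*x)) for x in q),4,c,-1,shift=3)
big=cv2.resize(s,None,fx=1,fy=1)
b2=a.copy()
circ=np.c_[np.cos(ang)*78,np.sin(ang)*78,0*ang]
for nm,im in(("scene",big),("top",b2)):
    P=circ+W; q=proj(nm,P); cv2.polylines(im,[np.round(q*8).astype(int)],True,(255,0,0),1,shift=3)
    # lens ring
    az=np.arctan2(65-93,790-690.)
    for L in [np.array([689.5,93,240])]:
        zl=np.array([-np.cos(az)*np.sin(.611),-np.sin(az)*np.sin(.611),np.cos(.611)]); yl=np.array([np.sin(az),-np.cos(az),0])
        for rr in(60,):
            q=proj(nm,L+rr*np.outer(np.cos(ang),yl)+rr*np.outer(np.sin(ang),zl)); cv2.polylines(im,[np.round(q*8).astype(int)],True,(0,0,255),1,shift=3)
        vb=L+100*np.array([np.cos(az),np.sin(az),0]); vb[2]=16
        q=proj(nm,vb+circ/78*60); cv2.polylines(im,[np.round(q*8).astype(int)],True,(0,255,0),1,shift=3)
    p=best.x
    v=[S(p,k,39.7,z,s*np.radians(49.1)) for z in(0,85) for k in range(3) for s in(-1,1)]
    for seg in (v[:6],v[6:]):
        q=proj(nm,seg); cv2.polylines(im,[np.round(q*8).astype(int)],True,(0,255,255),1,shift=3)
print("az",np.degrees(az))
cv2.imwrite("pics/d1.png",cv2.resize(big[190:370,170:440],None,fx=2.9,fy=2.9)); cv2.imwrite("pics/d2.png",cv2.resize(b2[120:300,190:460],None,fx=2.9,fy=2.9))
E
```

```text
[ 477.66 -274.2    -2.83] 197.93254307790122 0.7805293006411503
[ 477.66 -274.2     3.45] 197.9325416028863 0.7805293006414307
[ 477.66 -274.2     3.45] 197.93253543598814 0.7805293006431756
[ 477.66 -274.2     3.45] 197.93254713593785 0.7805293006406371
[ 477.66 -274.2     3.45] 197.9325385519403 0.780529300642176
[ 477.66 -274.2     3.45] 197.9325531137323 0.7805293006407548
[ 477.66 -274.2     3.45] 197.93255092873397 0.780529300640582
[ 477.66 -274.2     3.45] 197.9325531495507 0.7805293006407749
[-0.78  0.26 -0.81  0.29  0.22  0.03 -0.16  0.24]
[  114     0   134   131 12800] [184.2   56.58] [1079.43  445.56   55.  ]
[ 31 221  16 192 513] [ 38.55 316.86] [315.87 819.73  55.  ]
[ 202  224   56   56 2438] [229.2  251.42] [512.63 291.57  55.  ]
[ 131  226   41   40 1302] [151.06 245.5 ] [524.06 513.95  55.  ]
[ 202  313   41   42 1362] [221.84 333.7 ] [282.04 303.14  55.  ]
az -15.642246457208728
```

View pics/d1.png

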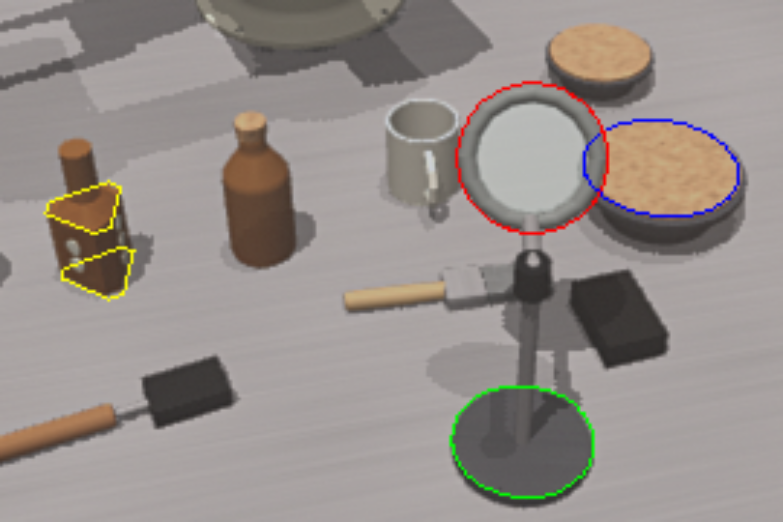

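View pics/d2.png

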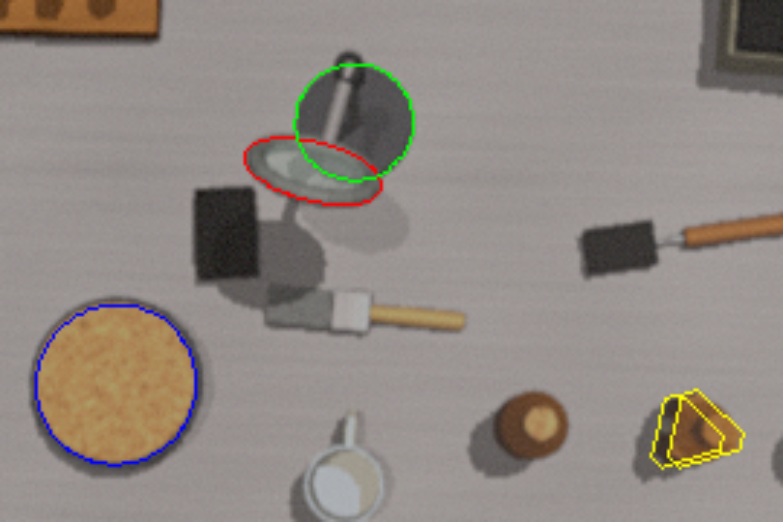

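```bash
python3 -m inch '[{"x":0.020,"y":0.020,"wz":5},{"x":0.036,"y":0.040,"wz":6.5},{"x":0.036,"y":0.042,"wz":6.5},{"x":0.036,"y":0.042,"wz":6.5},{"x":0.036,"y":0.042,"wz":6.5},{"x":0.036,"y":0.042,"wz":6.5},{"x":0.036,"y":0.042,"wz":6.5},{"x":0.033,"y":0.035,"wz":6},{"x":0.010,"y":0.013,"wz":2.7},{"x":0}]'
python3 - <<'E'
from workcell import manip
import cv2, numpy as np
st=manip.state(); print(st["ee_pos"],st["orientation"].round(3).tolist(),st["qpos"].round(3))
s=manip.snapshot("wrist"); cv2.imwrite("pics/w1.png",s["img"][:,:,::-1])
np.set_printoptions(suppress=True,precision=2)
H=np.array(s["hand_eye"]);T=np.eye(4);T[:3,:3]=st["orientation"];T[:3,3]=st["ee_pos"]
M=np.linalg.inv(T@H)
for P in ([477.7,-274.2,155],[477.7,-274.2,100]):
    c=M[:3,:3]@P+M[:3,3]; print(c[:2]/c[2]*s["fx"]+[s["cx"],s["cy"]])
E
```

```text
[ 198.85116794 -592.52821638  231.25811344] [[0.948, 0.318, -0.0], [0.318, -0.948, 0.0], [-0.0, -0.0, -1.0]] [-1.342  0.494  1.346 -0.     1.302 -0.096]
[-296.9  -748.83]
[-113.41 -485.27]invalid input
```

View pics/w1.png

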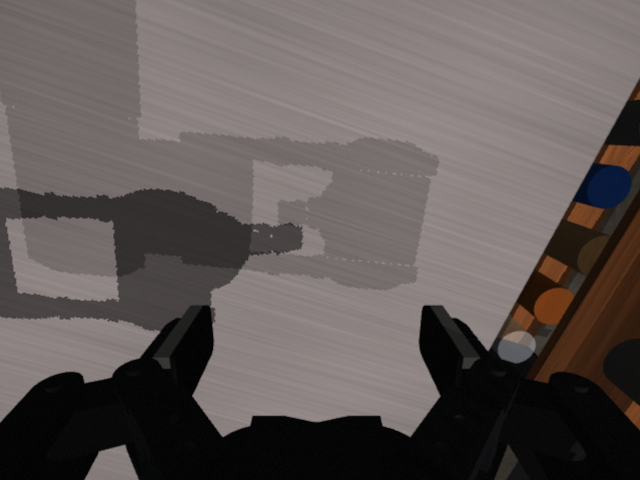

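The call was refused and nothing moved; rows probably need every field.

```bash
python3 -m inch '[{"wx":0,"wy":0,"wz":5,"x":0.020,"y":0.020,"z":0,"fingers":0.085},{"wx":0,"wy":0,"wz":6.5,"x":0.036,"y":0.040,"z":0,"fingers":0.085},{"wx":0,"wy":0,"wz":6.5,"x":0.036,"y":0.042,"z":0,"fingers":0.085},{"wx":0,"wy":0,"wz":6.5,"x":0.036,"y":0.042,"z":0,"fingers":0.085},{"wx":0,"wy":0,"wz":6.5,"x":0.036,"y":0.042,"z":0,"fingers":0.085},{"wx":0,"wy":0,"wz":6.5,"x":0.036,"y":0.042,"z":0,"fingers":0.085},{"wx":0,"wy":0,"wz":6.5,"x":0.036,"y":0.042,"z":0,"fingers":0.085},{"wx":0,"wy":0,"wz":6,"x":0.033,"y":0.035,"z":0,"fingers":0.085},{"wx":0,"wy":0,"wz":2.7,"x":0.010,"y":0.013,"z":0,"fingers":0.085},{"wx":0,"wy":0,"wz":0,"x":0,"y":0,"z":0,"fingers":0.085}]'
cat > w.py <<'E'
from workcell import manip
import cv2, numpy as np, sys
np.set_printoptions(suppress=True,precision=3)
st=manip.state(); print(st["time"],st["ee_pos"],st["orientation"].round(3).tolist(),st["qpos"].round(3))
s=manip.snapshot("wrist"); cv2.imwrite(f"pics/{sys.argv[1]}.png",s["img"][:,:,::-1])
H=np.array(s["hand_eye"]);T=np.eye(4);T[:3,:3]=st["orientation"];T[:3,3]=st["ee_pos"]
M=np.linalg.inv(T@H)
for P in ([477.7,-274.2,155],[477.7,-274.2,100]):
    c=M[:3,:3]@P+M[:3,3]; print(c[:2]/c[2]*s["fx"]+[s["cx"],s["cy"]])
a=np.radians(197.9)
for k in range(6):
    b=a+(k//2)*2*np.pi/3+(-1)**k*np.radians(49.1); P=np.array([477.7+39.7*np.cos(b),-274.2+39.7*np.sin(b),85]); c=M[:3,:3]@P+M[:3,3]; print("v",c[:2]/c[2]*s["fx"]+[s["cx"],s["cy"]])
E
python3 w.py w2
```

```text
time: 2.8
ee_pos: [478.1, -274.1, 231.3]
orientation: [[0.32, 0.947, -0.0], [0.947, -0.32, -0.0], [-0.0, -0.0, -1.0]]
force: [-0.3, 0.1, 0.2]
opening: 0.996
2.8 [ 478.121 -274.067  231.258] [[0.32, 0.947, -0.0], [0.947, -0.32, -0.0], [-0.0, -0.0, -1.0]] [-0.629  0.39   1.529 -0.     1.222 -0.303]
[317.271 254.764]
[317.05  232.004]
v [313.526 271.061]
v [270.468 217.172]
v [360.375 207.035]
v [330.64  269.229]
v [277.102 200.803]
v [349.952 192.479]
```

View pics/w2.png

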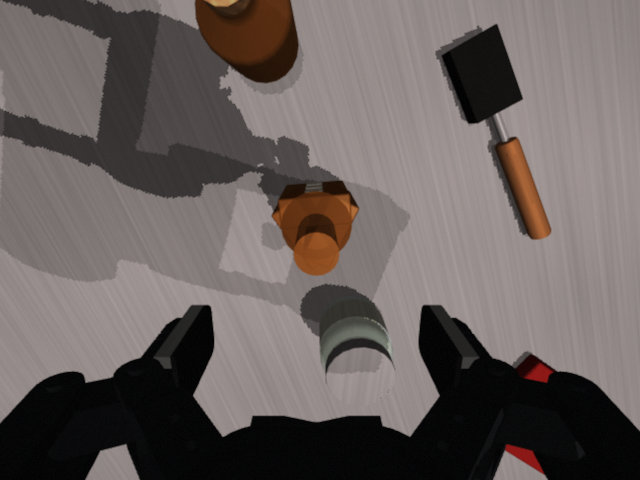

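```bash
python3 - <<'E'
import cv2
a=cv2.imread("pics/w2.png")[160:290,250:390]
a=cv2.resize(a,None,fx=4.5,fy=4.5,interpolation=cv2.INTER_CUBIC)
V=[(313.526,271.061),(270.468,217.172),(360.375,207.035),(330.64,269.229),(277.102,200.803),(349.952,192.479)]
for x,y in V: cv2.circle(a,(int((x-250)*4.5),int((y-160)*4.5)),4,(255,0,0),1)
cv2.imwrite("pics/w2c.png",a)
E
```

```text
(no output)
```

View pics/w2c.png

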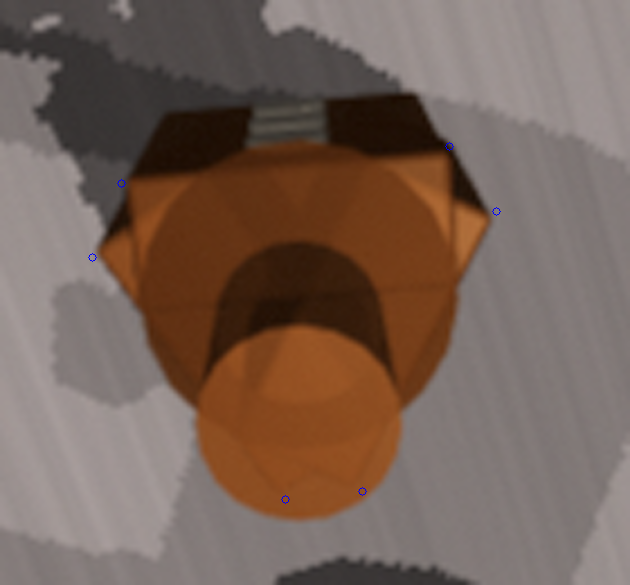

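```bash
python3 -m inch '[{"wx":0,"wy":0,"wz":0,"x":0,"y":0,"z":-0.030,"fingers":0.085},{"wx":0,"wy":0,"wz":0,"x":0,"y":0,"z":-0.040,"fingers":0.085},{"wx":0,"wy":0,"wz":0,"x":0,"y":0,"z":-0.035,"fingers":0.085},{"wx":0,"wy":0,"wz":0,"x":0,"y":0,"z":-0.017,"fingers":0.085},{"wx":0,"wy":0,"wz":0,"x":0,"y":0,"z":0,"fingers":0.085},{"wx":0,"wy":0,"wz":0,"x":0,"y":0,"z":0,"fingers":0.0},{"wx":0,"wy":0,"wz":0,"x":0,"y":0,"z":0,"fingers":0.0},{"wx":0,"wy":0,"wz":0,"x":0,"y":0,"z":0,"fingers":0.0},{"wx":0,"wy":0,"wz":0,"x":0,"y":0,"z":0,"fingers":0.0},{"wx":0,"wy":0,"wz":0,"x":0,"y":0,"z":0,"fingers":0.0},{"wx":0,"wy":0,"wz":0,"x":0,"y":0,"z":0,"fingers":0.0}]'
python3 w.py w3
```

```text
time: 4.22
ee_pos: [478.1, -274.7, 110.1]
orientation: [[0.321, 0.947, 0.001], [0.947, -0.321, -0.001], [-0.001, 0.001, -1.0]]
force: [-2.2, -0.2, 9.4]
opening: 0.336
4.225 [ 478.11 -274.74  110.06] [[0.321, 0.947, 0.001], [0.947, -0.321, -0.001], [-0.001, 0.001, -1.0]] [-0.63   0.542  1.662 -0.     0.936 -0.303]
[317.993 375.973]
[317.266 299.724]
v [311.664 352.963]
v [240.644 271.029]
v [388.77  254.847]
v [338.992 350.211]
v [250.923 245.12 ]
v [371.967 231.609]
```

View pics/w3.png

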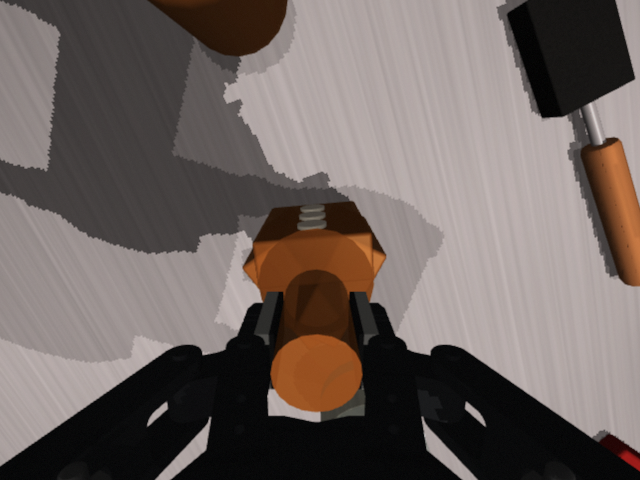

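```bash
cat > plan.py <<'E'
import numpy as np
from scipy.spatial.transform import Rotation as Ro
np.set_printoptions(suppress=True,precision=3)
L=np.array([689.5,93,240]); az=np.radians(-15.6); t=np.radians(35)
lx=np.array([-np.cos(t)*np.cos(az),-np.cos(t)*np.sin(az),-np.sin(t)])
lz=np.array([-np.sin(t)*np.cos(az),-np.sin(t)*np.sin(az),np.cos(t)])
phi=np.radians(71.3-195.6)
def tool(k,d=60,h=110.):
    xs=-lx; zb=lz
    B=np.c_[xs,np.cross(zb,xs),zb]@Ro.from_euler('z',-120*(k-1),degrees=True).as_matrix()
    tx=B@[np.cos(phi),np.sin(phi),0]; tz=-zb
    R=np.c_[tx,np.cross(tz,tx),tz]
    P=L+d*lx+26*lx+(h-42.5)*lz
    return R,P
if __name__=="__main__":
    from workcell import manip
    st=manip.state(); R0=st["orientation"];p0=st["ee_pos"]
    for k in (1,2,3):
        R,P=tool(k); print(k,P,"O",P-110*lz,"dp",P-p0,"rotvec",np.degrees(Ro.from_matrix(R@R0.T).as_rotvec()))
    print("lx",lx,"lz",lz, "12 rows of -10deg:",-10*lz)
E
python3 plan.py
```

```text
1 [584.358 122.356 245.965] O [645.127 105.389 155.858] dp [106.26  397.112 135.887] rotvec [-46.799   0.094 142.827]
2 [584.358 122.356 245.965] O [645.127 105.389 155.858] dp [106.26  397.112 135.887] rotvec [-17.655 -30.561  27.933]
3 [584.358 122.356 245.965] O [645.127 105.389 155.858] dp [106.26  397.112 135.887] rotvec [ 19.497 -33.671 -88.028]
lx [-0.789  0.22  -0.574] lz [-0.552  0.154  0.819] 12 rows of -10deg: [ 5.524 -1.542 -8.192]
```

```bash
python3 -m inch '[{"wx":0,"wy":0,"wz":0,"x":0,"y":0,"z":0.030,"fingers":0},{"wx":0,"wy":0,"wz":8,"x":0,"y":0,"z":0.05,"fingers":0},{"wx":0,"wy":0,"wz":10,"x":0,"y":0,"z":0.06,"fingers":0},{"wx":0,"wy":0,"wz":10,"x":0,"y":0.01,"z":0.05,"fingers":0},{"wx":0,"wy":0,"wz":10,"x":0,"y":0.03,"z":0.012,"fingers":0},{"wx":0,"wy":0,"wz":10,"x":0.001,"y":0.045,"z":0,"fingers":0},{"wx":0,"wy":0,"wz":10,"x":0.001,"y":0.045,"z":0,"fingers":0},{"wx":0,"wy":0,"wz":10,"x":0.001,"y":0.045,"z":0,"fingers":0},{"wx":0,"wy":0,"wz":10,"x":0.001,"y":0.045,"z":0,"fingers":0},{"wx":0,"wy":0,"wz":10,"x":0.001,"y":0.045,"z":0,"fingers":0},{"wx":0,"wy":0,"wz":10,"x":0.001,"y":0.045,"z":0,"fingers":0},{"wx":0,"wy":0,"wz":10,"x":0.0,"y":0.045,"z":0,"fingers":0}]'
python3 -m inch '[{"wx":0,"wy":0,"wz":10,"x":0,"y":0.03,"z":-0.010,"fingers":0},{"wx":0,"wy":0,"wz":10,"x":0,"y":0.025,"z":-0.02,"fingers":0},{"wx":0,"wy":0,"wz":10,"x":0,"y":0.012,"z":-0.02,"fingers":0},{"wx":0,"wy":0,"wz":10.8,"x":0,"y":0,"z":0,"fingers":0},{"wx":-1.9,"wy":-6.7,"wz":0,"x":0,"y":0,"z":0,"fingers":0},{"wx":-1.9,"wy":-6.8,"wz":0,"x":0,"y":0,"z":0,"fingers":0},{"wx":-1.9,"wy":-6.8,"wz":0,"x":0,"y":0,"z":0,"fingers":0},{"wx":-1.9,"wy":-6.7,"wz":0,"x":0,"y":0,"z":0,"fingers":0},{"wx":-1.8,"wy":-6.7,"wz":0,"x":0,"y":0,"z":0,"fingers":0},{"wx":0,"wy":0,"wz":0,"x":0,"y":0,"z":0,"fingers":0}]'
cat > v.py <<'E'
from workcell import manip
import cv2,sys
from plan import *
import h
st=manip.state(); print(st["time"],st["ee_pos"],st["qpos"],st["force"],st["opening"])
k=int(sys.argv[2]); R,P=tool(k); R0=st["orientation"]
print("dp",P-st["ee_pos"],"rotvec",np.degrees(Ro.from_matrix(R@R0.T).as_rotvec()))
for n in sys.argv[3:]:
    s=manip.snapshot(n); im=s["img"][:,:,::-1].copy()
    cv2.imwrite(f"pics/{sys.argv[1]}_{n}_raw.png",im)
    if n!="wrist":
        tx=R0[:,0]; z=-R0[:,2]
        for kk in range(3):
            xs=Ro.from_rotvec(z*(-phi+kk*2*np.pi/3)).apply(tx); O=st["ee_pos"]-110*z
            q=h.proj(n,O+26*xs+42.5*z)[0]; cv2.circle(im,(int(q[0]*8),int(q[1]*8)),16,[(0,0,255),(0,255,0),(255,0,0)][kk],-1,shift=3)
            v=[O+39.7*Ro.from_rotvec(z*np.radians(s_*49.1)).apply(xs)+zz*z for s_,zz in((-1,0),(1,0),(1,85),(-1,85))]
            cv2.polylines(im,[np.round(h.proj(n,np.array(v))*8).astype(int)],True,(0,255,255),1,shift=3)
        c=h.proj(n,st["ee_pos"])[0].astype(int); x0=min(max(c[0]-80,0),440);y0=min(max(c[1]-60,0),330)
        im=cv2.resize(im[y0:y0+150,x0:x0+200],None,fx=4,fy=4,interpolation=cv2.INTER_CUBIC)
    cv2.imwrite(f"pics/{sys.argv[1]}_{n}.png",im)
E
python3 v.py p1 1 scene top
```

```text
time: 5.78
ee_pos: [483.5, 82.0, 311.4]
orientation: [[-1.0, 0.007, 0.0], [0.007, 1.0, -0.0], [-0.0, -0.0, -1.0]]
force: [1.3, -0.8, -2.2]
opening: 0.335
time: 7.02
ee_pos: [482.1, 147.3, 260.4]
orientation: [[-0.669, -0.502, 0.547], [-0.671, 0.725, -0.155], [-0.319, -0.471, -0.822]]
force: [-0.3, 0.3, -1.9]
opening: 0.336
7.025 [482.068 147.279 260.408] [ 0.421  0.163  1.988 -0.683  0.617 -1.357] [-0.304  0.293 -1.92 ] 0.33641539998407055
dp [102.29  -24.922 -14.442] rotvec [-0.012 -0.338  0.044]
```

```bash
ls pics
```

```text
c1.png
c2.png
c3.png
c4.png
d1.png
d2.png
p1_scene.png
p1_scene_raw.png
p1_top.png
p1_top_raw.png
scene0.png
top0.png
w1.png
w2.png
w2c.png
w3.png
wrist0.png
```

View pics/p1_scene.png

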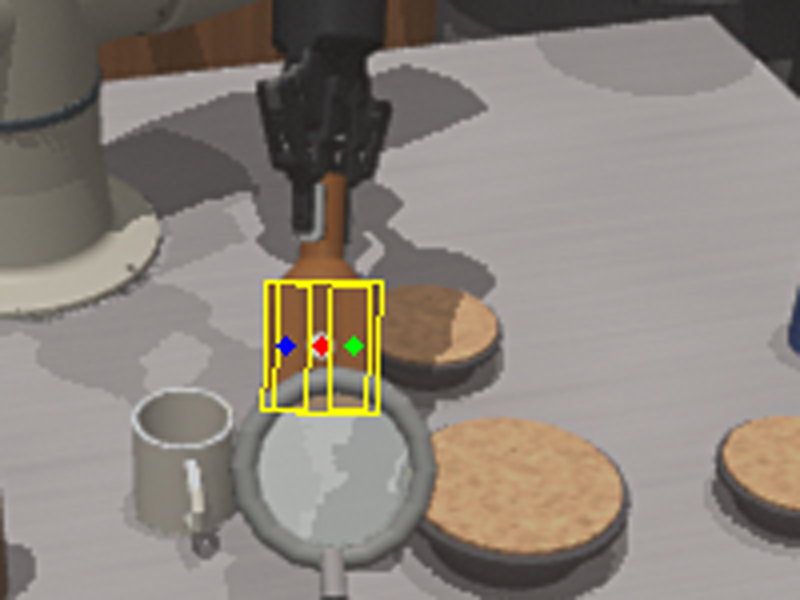

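View pics/p1_top.png

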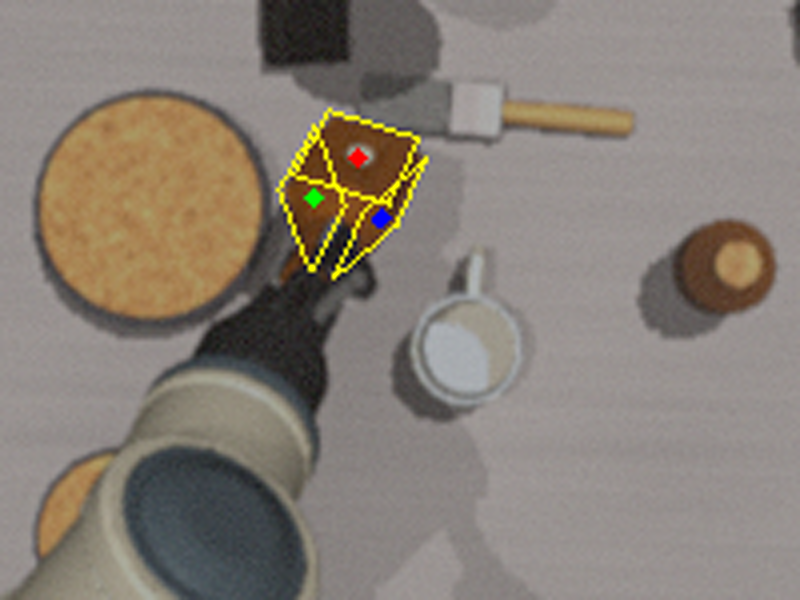

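```bash
python3 -m inch '[{"wx":0,"wy":-0.3,"wz":0,"x":0.020,"y":-0.008,"z":-0.004,"fingers":0},{"wx":0,"wy":0,"wz":0,"x":0.032,"y":-0.009,"z":-0.005,"fingers":0},{"wx":0,"wy":0,"wz":0,"x":0.030,"y":-0.006,"z":-0.004,"fingers":0},{"wx":0,"wy":0,"wz":0,"x":0.015,"y":-0.002,"z":-0.001,"fingers":0},{"wx":0,"wy":0,"wz":0,"x":0.005,"y":0,"z":0,"fingers":0},{"wx":0,"wy":0,"wz":0,"x":0,"y":0,"z":0,"fingers":0},{"wx":0,"wy":0,"wz":0,"x":0,"y":0,"z":0,"fingers":0}]'
python3 v.py p2 1 scene top
```

```text
time: 8.0
ee_pos: [585.2, 122.4, 247.3]
orientation: [[-0.668, -0.498, 0.553], [-0.67, 0.727, -0.154], [-0.325, -0.473, -0.819]]
force: [-0.0, -0.6, -3.0]
opening: 0.336
8.0 [585.184 122.431 247.332] [ 0.274  0.292  1.848 -0.611  0.546 -1.54 ] [-0.043 -0.603 -3.048] 0.3363049841324381
dp [-0.827 -0.075 -1.367] rotvec [-0.089  0.065  0.118]
```

View pics/p2_scene.png

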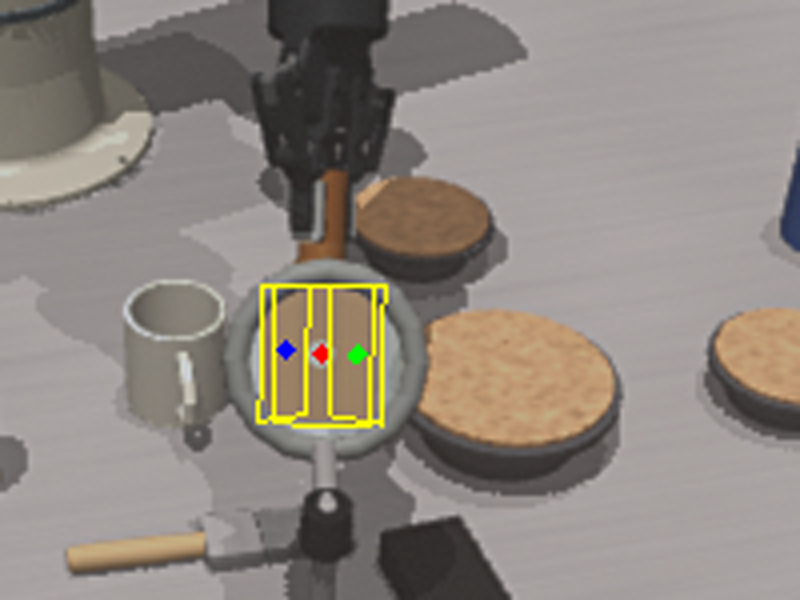

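View pics/p2_top.png

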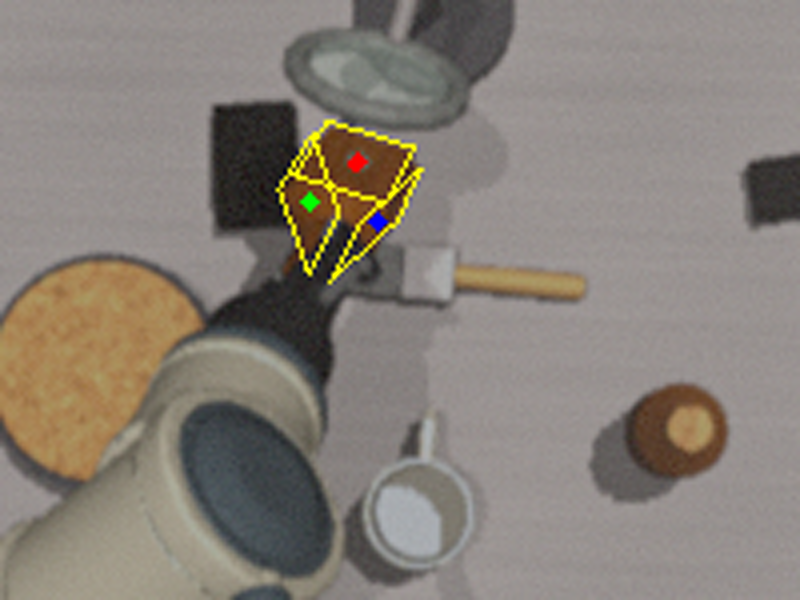

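Side 1 sits centred in the lens (dot at its middle, about 60 mm in front). Now I hold it for a second, then turn to side 2.

```bash
python3 -m inch '[{"wx":0,"wy":0,"wz":0,"x":0,"y":0,"z":0,"fingers":0},{"wx":0,"wy":0,"wz":0,"x":0,"y":0,"z":0,"fingers":0},{"wx":0,"wy":0,"wz":0,"x":0,"y":0,"z":0,"fingers":0},{"wx":0,"wy":0,"wz":0,"x":0,"y":0,"z":0,"fingers":0},{"wx":0,"wy":0,"wz":0,"x":0,"y":0,"z":0,"fingers":0},{"wx":0,"wy":0,"wz":0,"x":0,"y":0,"z":0,"fingers":0},{"wx":0,"wy":0,"wz":0,"x":0,"y":0,"z":0,"fingers":0},{"wx":0,"wy":0,"wz":0,"x":0,"y":0,"z":0,"fingers":0}]'
python3 -m inch '[{"wx":5.52,"wy":-1.54,"wz":-8.19,"x":0,"y":0,"z":0,"fingers":0},{"wx":5.52,"wy":-1.54,"wz":-8.19,"x":0,"y":0,"z":0,"fingers":0},{"wx":5.52,"wy":-1.54,"wz":-8.19,"x":0,"y":0,"z":0,"fingers":0},{"wx":5.52,"wy":-1.54,"wz":-8.19,"x":0,"y":0,"z":0,"fingers":0},{"wx":5.52,"wy":-1.54,"wz":-8.19,"x":0,"y":0,"z":0,"fingers":0},{"wx":5.52,"wy":-1.54,"wz":-8.19,"x":0,"y":0,"z":0,"fingers":0},{"wx":5.52,"wy":-1.54,"wz":-8.19,"x":0,"y":0,"z":0,"fingers":0},{"wx":5.52,"wy":-1.54,"wz":-8.19,"x":0,"y":0,"z":0,"fingers":0},{"wx":5.52,"wy":-1.54,"wz":-8.19,"x":0,"y":0,"z":0,"fingers":0},{"wx":5.52,"wy":-1.54,"wz":-8.19,"x":0,"y":0,"z":0,"fingers":0},{"wx":5.52,"wy":-1.54,"wz":-8.19,"x":0,"y":0,"z":0,"fingers":0},{"wx":5.52,"wy":-1.54,"wz":-8.19,"x":0,"y":0,"z":0,"fingers":0}]'
python3 v.py p3 2 scene top
```

```text
time: 9.1
ee_pos: [585.9, 122.1, 247.2]
orientation: [[-0.668, -0.498, 0.553], [-0.669, 0.727, -0.154], [-0.325, -0.473, -0.819]]
force: [0.2, 0.3, -2.7]
opening: 0.337
time: 10.6
ee_pos: [585.9, 122.1, 247.2]
orientation: [[-0.093, 0.829, 0.551], [0.965, 0.211, -0.155], [-0.245, 0.518, -0.82]]
force: [0.7, 0.1, -2.5]
opening: 0.339
10.6 [585.937 122.14  247.246] [ 0.273  0.293  1.845 -0.607  0.549  0.556] [ 0.734  0.095 -2.47 ] 0.33892294635677217
dp [-1.579  0.217 -1.28 ] rotvec [-0.226  0.001  0.42 ]
```

View pics/p3_scene.png

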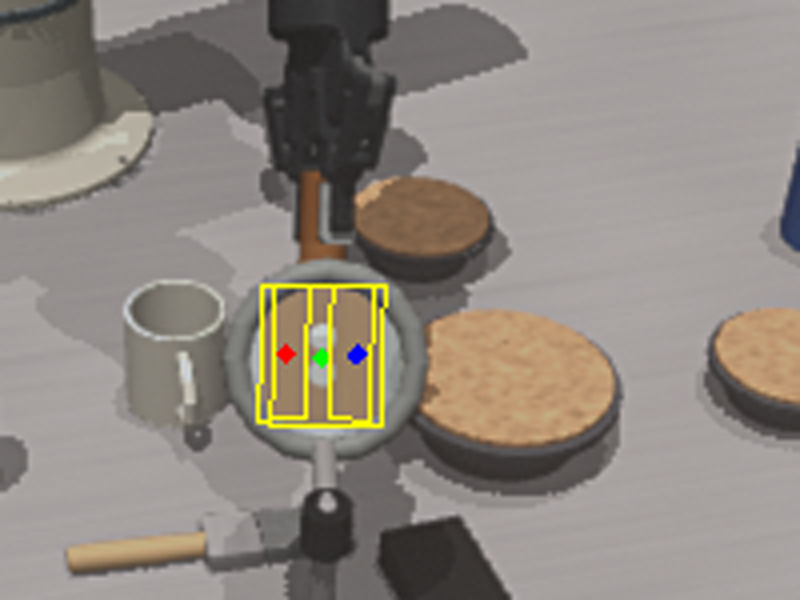

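View pics/p3_top.png

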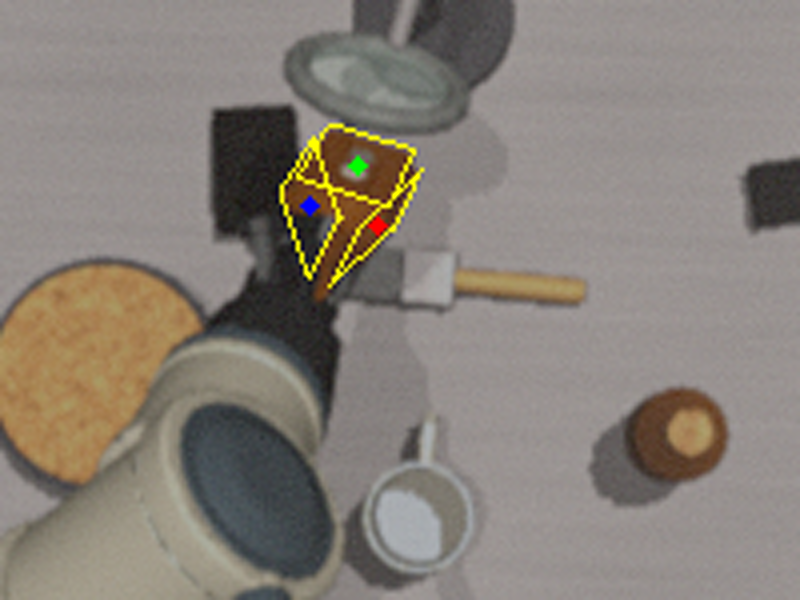

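Side 2, with two dots, is centred in the lens. I hold it, then turn to side 3.

```bash
python3 -m inch '[{"wx":0,"wy":0,"wz":0,"x":0,"y":0,"z":0,"fingers":0},{"wx":0,"wy":0,"wz":0,"x":0,"y":0,"z":0,"fingers":0},{"wx":0,"wy":0,"wz":0,"x":0,"y":0,"z":0,"fingers":0},{"wx":0,"wy":0,"wz":0,"x":0,"y":0,"z":0,"fingers":0},{"wx":0,"wy":0,"wz":0,"x":0,"y":0,"z":0,"fingers":0},{"wx":0,"wy":0,"wz":0,"x":0,"y":0,"z":0,"fingers":0},{"wx":0,"wy":0,"wz":0,"x":0,"y":0,"z":0,"fingers":0},{"wx":0,"wy":0,"wz":0,"x":0,"y":0,"z":0,"fingers":0},{"wx":0,"wy":0,"wz":0,"x":0,"y":0,"z":0,"fingers":0}]'
python3 -m inch '[{"wx":5.52,"wy":-1.54,"wz":-8.19,"x":0,"y":0,"z":0,"fingers":0},{"wx":5.52,"wy":-1.54,"wz":-8.19,"x":0,"y":0,"z":0,"fingers":0},{"wx":5.52,"wy":-1.54,"wz":-8.19,"x":0,"y":0,"z":0,"fingers":0},{"wx":5.52,"wy":-1.54,"wz":-8.19,"x":0,"y":0,"z":0,"fingers":0},{"wx":5.52,"wy":-1.54,"wz":-8.19,"x":0,"y":0,"z":0,"fingers":0},{"wx":5.52,"wy":-1.54,"wz":-8.19,"x":0,"y":0,"z":0,"fingers":0},{"wx":5.52,"wy":-1.54,"wz":-8.19,"x":0,"y":0,"z":0,"fingers":0},{"wx":5.52,"wy":-1.54,"wz":-8.19,"x":0,"y":0,"z":0,"fingers":0},{"wx":5.52,"wy":-1.54,"wz":-8.19,"x":0,"y":0,"z":0,"fingers":0},{"wx":5.52,"wy":-1.54,"wz":-8.19,"x":0,"y":0,"z":0,"fingers":0},{"wx":5.52,"wy":-1.54,"wz":-8.19,"x":0,"y":0,"z":0,"fingers":0},{"wx":5.52,"wy":-1.54,"wz":-8.19,"x":0,"y":0,"z":0,"fingers":0}]'
python3 v.py p4 3 scene top
```

```text
time: 11.82
ee_pos: [585.9, 122.2, 247.3]
orientation: [[-0.098, 0.829, 0.551], [0.964, 0.217, -0.155], [-0.248, 0.516, -0.82]]
force: [-0.7, -0.1, -1.9]
opening: 0.339
time: 13.32
ee_pos: [585.9, 122.2, 247.3]
orientation: [[0.765, -0.332, 0.552], [-0.299, -0.942, -0.153], [0.571, -0.048, -0.82]]
force: [0.0, -0.2, -2.2]
opening: 0.337
13.325 [585.924 122.186 247.264] [ 0.271  0.292  1.846 -0.604  0.546  2.646] [ 0.045 -0.237 -2.178] 0.33742424956654515
dp [-1.566  0.17  -1.299] rotvec [-0.307  0.028  0.297]
```

View pics/p4_scene.png

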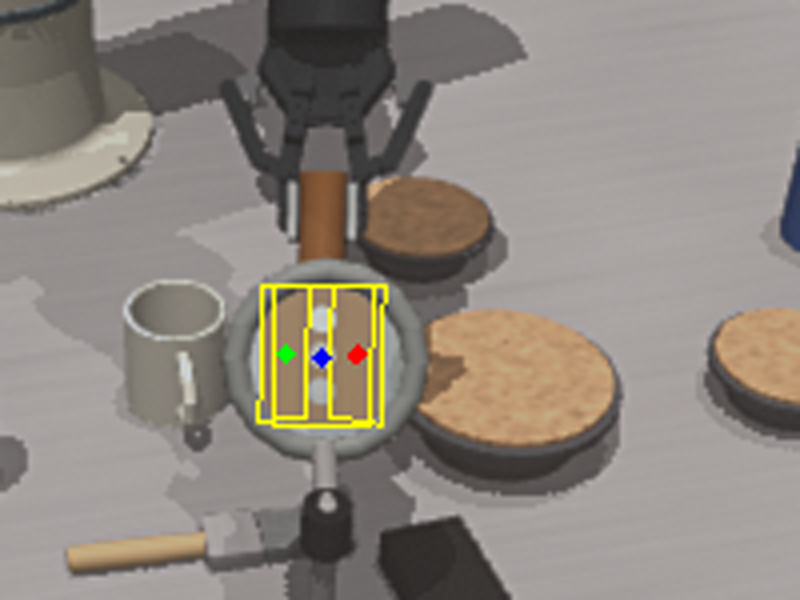

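View pics/p4_top.png

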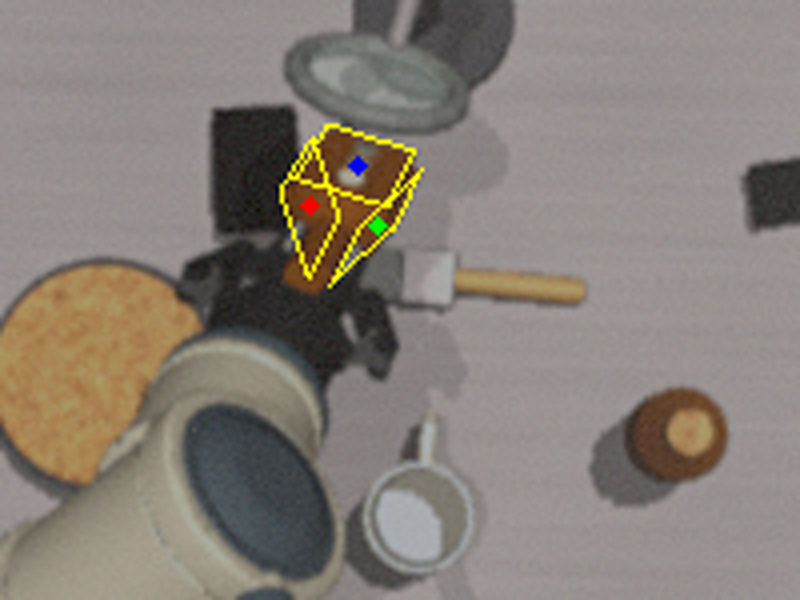

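Side 3, with three dots, is centred. I hold it, then retreat, bring the bottle upright and move over the wheel.

```bash
python3 -m inch '[{"wx":0,"wy":0,"wz":0,"x":0,"y":0,"z":0,"fingers":0},{"wx":0,"wy":0,"wz":0,"x":0,"y":0,"z":0,"fingers":0},{"wx":0,"wy":0,"wz":0,"x":0,"y":0,"z":0,"fingers":0},{"wx":0,"wy":0,"wz":0,"x":0,"y":0,"z":0,"fingers":0},{"wx":0,"wy":0,"wz":0,"x":0,"y":0,"z":0,"fingers":0},{"wx":0,"wy":0,"wz":0,"x":0,"y":0,"z":0,"fingers":0},{"wx":0,"wy":0,"wz":0,"x":0,"y":0,"z":0,"fingers":0},{"wx":0,"wy":0,"wz":0,"x":0,"y":0,"z":0,"fingers":0},{"wx":0,"wy":0,"wz":0,"x":0,"y":0,"z":0,"fingers":0},{"wx":0,"wy":0,"wz":0,"x":0,"y":0,"z":0,"fingers":0}]'
python3 -m inch '[{"wx":0,"wy":0,"wz":0,"x":-0.02,"y":0,"z":0.01,"fingers":0},{"wx":0,"wy":0,"wz":0,"x":-0.035,"y":0,"z":0.02,"fingers":0},{"wx":0,"wy":0,"wz":0,"x":-0.035,"y":0.01,"z":0.02,"fingers":0},{"wx":1.9,"wy":6.75,"wz":0,"x":0.003,"y":0.03,"z":-0.01,"fingers":0},{"wx":1.9,"wy":6.75,"wz":0,"x":0.003,"y":0.03,"z":-0.01,"fingers":0},{"wx":1.9,"wy":6.75,"wz":0,"x":0.003,"y":0.03,"z":-0.01,"fingers":0},{"wx":1.9,"wy":6.75,"wz":0,"x":0.003,"y":0.03,"z":-0.01,"fingers":0},{"wx":1.7,"wy":6.7,"wz":0,"x":0.003,"y":0.03,"z":-0.01,"fingers":0},{"wx":0,"wy":0,"wz":0,"x":0,"y":0.009,"z":0,"fingers":0},{"wx":0,"wy":0,"wz":0,"x":0,"y":0,"z":0,"fingers":0},{"wx":0,"wy":0,"wz":0,"x":0,"y":0,"z":0,"fingers":0}]'
python3 v.py p5 3 scene top
python3 - <<'E'
import cv2
a=cv2.imread("pics/p5_top_raw.png"); cv2.imwrite("pics/p5t.png",cv2.resize(a[190:310,150:310],None,fx=5,fy=5))
E
```

```text
time: 14.68
ee_pos: [585.9, 122.2, 247.2]
orientation: [[0.767, -0.328, 0.552], [-0.293, -0.944, -0.153], [0.571, -0.045, -0.82]]
force: [1.0, -0.8, -1.9]
opening: 0.339
time: 16.05
ee_pos: [510.4, 290.6, 247.7]
orientation: [[0.94, -0.342, 0.001], [-0.342, -0.94, -0.001], [0.001, 0.001, -1.0]]
force: [0.8, -0.0, -1.8]
opening: 0.338
16.05 [510.426 290.618 247.684] [ 0.417  0.425  1.419 -0.001  1.297  2.337] [ 0.833 -0.04  -1.767] 0.3381866817068701
dp [  73.932 -168.261   -1.718] rotvec [ -9.386 -33.657   0.095]
```

View pics/p5_scene.png

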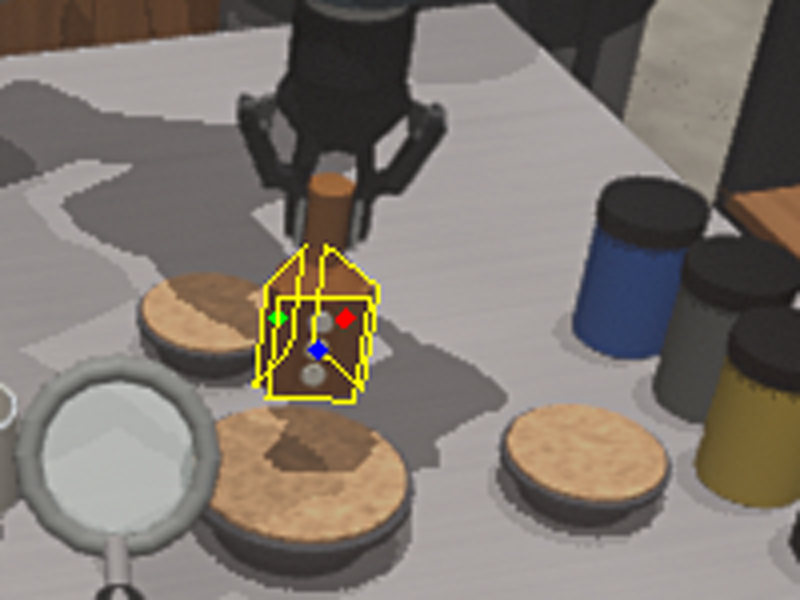

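View pics/p5_top.png

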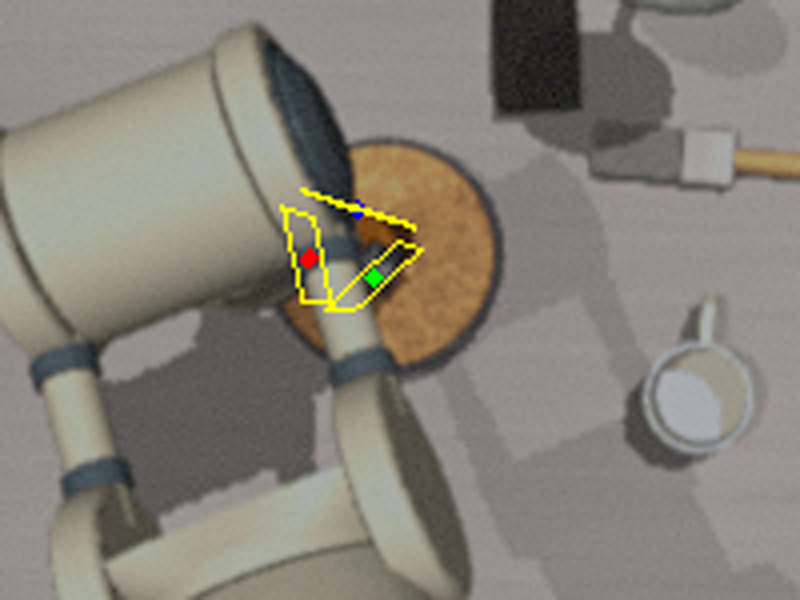

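```bash
python3 -m inch '[{"wx":0,"wy":0,"wz":0,"x":0.001,"y":0,"z":-0.02,"fingers":0},{"wx":0,"wy":0,"wz":0,"x":0,"y":0,"z":-0.028,"fingers":0},{"wx":0,"wy":0,"wz":0,"x":0,"y":0,"z":-0.018,"fingers":0},{"wx":0,"wy":0,"wz":0,"x":0,"y":0,"z":-0.008,"fingers":0},{"wx":0,"wy":0,"wz":0,"x":0,"y":0,"z":-0.004,"fingers":0},{"wx":0,"wy":0,"wz":0,"x":0,"y":0,"z":0,"fingers":0},{"wx":0,"wy":0,"wz":0,"x":0,"y":0,"z":0,"fingers":0}]'
```

```text
time: 17.02
ee_pos: [512.2, 291.3, 169.9]
orientation: [[0.94, -0.342, 0.001], [-0.342, -0.94, -0.0], [0.001, -0.0, -1.0]]
force: [0.7, 0.5, -2.5]
opening: 0.341
```

```bash
python3 -m inch '[{"wx":0,"wy":0,"wz":0,"x":0,"y":0,"z":-0.002,"fingers":0},{"wx":0,"wy":0,"wz":0,"x":0,"y":0,"z":-0.001,"fingers":0},{"wx":0,"wy":0,"wz":0,"x":0,"y":0,"z":0,"fingers":0}]'
```

```text
time: 17.4
ee_pos: [511.9, 291.1, 166.2]
orientation: [[0.94, -0.342, -0.001], [-0.342, -0.94, -0.001], [-0.0, 0.001, -1.0]]
force: [0.3, 0.5, -2.7]
opening: 0.334
```

```bash
python3 -m inch '[{"wx":0,"wy":0,"wz":0,"x":0,"y":0,"z":-0.001,"fingers":0},{"wx":0,"wy":0,"wz":0,"x":0,"y":0,"z":0,"fingers":0},{"wx":0,"wy":0,"wz":0,"x":0,"y":0,"z":0,"fingers":0}]'; python3 v.py p6 3 scene
```

```text
time: 17.77
ee_pos: [511.9, 291.2, 165.2]
orientation: [[0.94, -0.342, -0.0], [-0.342, -0.94, -0.0], [-0.0, 0.001, -1.0]]
force: [-0.2, -0.3, -2.9]
opening: 0.336
17.775 [511.937 291.161 165.248] [ 0.416  0.514  1.515 -0.     1.113  2.336] [-0.16  -0.335 -2.888] 0.3362569531140994
dp [  72.421 -168.804   80.718] rotvec [ -9.414 -33.726   0.107]
```

View pics/p6_scene.png

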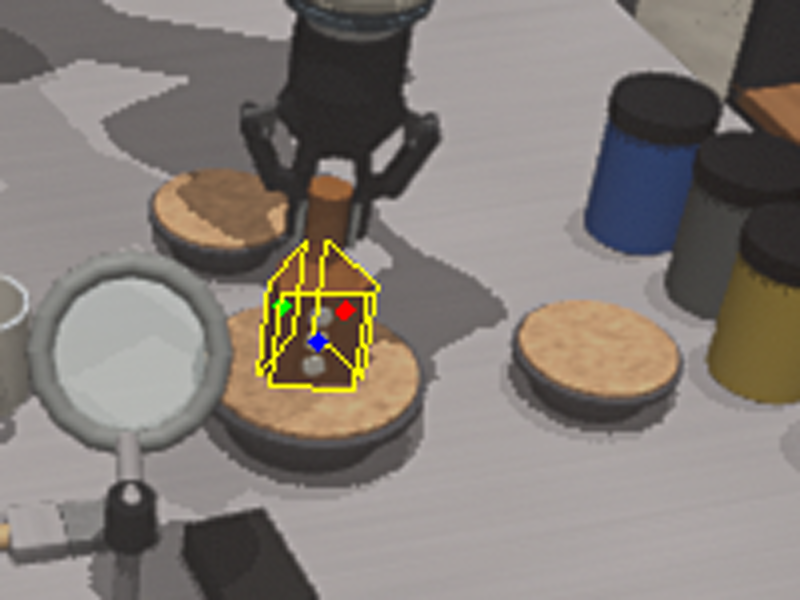

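```bash
python3 -m inch '[{"wx":0,"wy":0,"wz":0,"x":0,"y":0,"z":-0.001,"fingers":0},{"wx":0,"wy":0,"wz":0,"x":0,"y":0,"z":0,"fingers":0}]'; python3 -m inch '[{"wx":0,"wy":0,"wz":0,"x":0,"y":0,"z":-0.001,"fingers":0},{"wx":0,"wy":0,"wz":0,"x":0,"y":0,"z":0,"fingers":0}]'
```

```text
time: 18.08
ee_pos: [512.2, 291.2, 165.1]
orientation: [[0.94, -0.342, 0.001], [-0.342, -0.94, -0.0], [0.001, -0.0, -1.0]]
force: [-2.7, -2.3, 10.1]
opening: 0.334
time: 18.32
ee_pos: [512.4, 291.3, 165.0]
orientation: [[0.94, -0.342, 0.001], [-0.342, -0.94, 0.0], [0.001, -0.001, -1.0]]
force: [-6.4, -3.2, 25.1]
opening: 0.342
```

```bash
python3 -m inch '[{"wx":0,"wy":0,"wz":0,"x":0,"y":0,"z":-0,"fingers":0},{"wx":0,"wy":0,"wz":0,"x":0,"y":0,"z":0.0015,"fingers":0},{"wx":0,"wy":0,"wz":0,"x":0,"y":0,"z":0,"fingers":0}]'; python3 -m inch '[{"wx":0,"wy":0,"wz":0,"x":0,"y":0,"z":0,"fingers":0.035},{"wx":0,"wy":0,"wz":0,"x":0,"y":0,"z":0,"fingers":0.045},{"wx":0,"wy":0,"wz":0,"x":0,"y":0,"z":0,"fingers":0.06},{"wx":0,"wy":0,"wz":0,"x":0,"y":0,"z":0,"fingers":0.085},{"wx":0,"wy":0,"wz":0,"x":0,"y":0,"z":0,"fingers":0.085},{"wx":0,"wy":0,"wz":0,"x":0,"y":0,"z":0,"fingers":0.085}]'; python3 v.py p7 3 scene wrist
```

```text
time: 18.7
ee_pos: [512.1, 291.2, 165.1]
orientation: [[0.94, -0.342, 0.0], [-0.342, -0.94, -0.0], [0.0, 0.0, -1.0]]
force: [-1.9, -0.3, 8.1]
opening: 0.336
time: 19.45
ee_pos: [511.9, 291.2, 164.7]
orientation: [[0.94, -0.342, -0.0], [-0.342, -0.94, -0.0], [-0.0, 0.001, -1.0]]
force: [0.2, -0.1, -0.1]
opening: 0.994
19.45 [511.924 291.2   164.745] [ 0.416  0.515  1.515 -0.     1.112  2.336] [ 0.176 -0.061 -0.099] 0.9940088790009183
dp [  72.434 -168.844   81.22 ] rotvec [ -9.415 -33.727   0.103]
```

View pics/p7_scene.png

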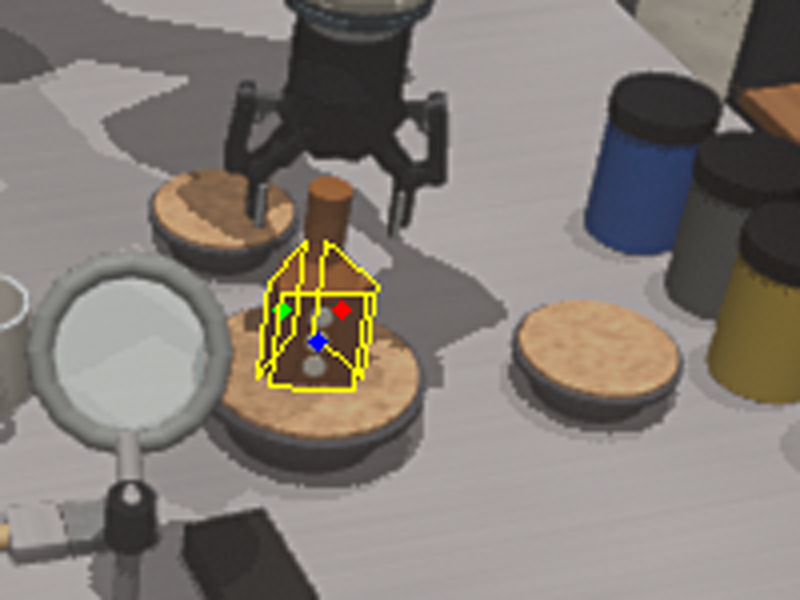

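View pics/p7_wrist.png

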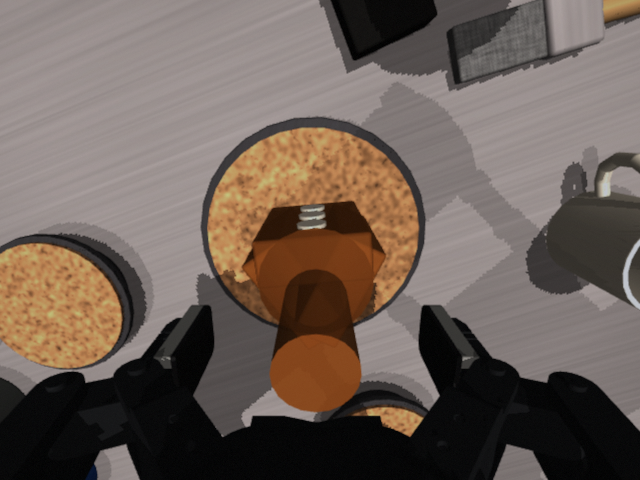

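Released; the bottle stands upright on the cork, clear of both fingers. I lift straight up, move aside and look from the top.

```bash
python3 -m inch '[{"wx":0,"wy":0,"wz":0,"x":0,"y":0,"z":0.02,"fingers":0.085},{"wx":0,"wy":0,"wz":0,"x":0,"y":0,"z":0.04,"fingers":0.085},{"wx":0,"wy":0,"wz":0,"x":0,"y":0,"z":0.05,"fingers":0.085},{"wx":0,"wy":0,"wz":0,"x":0,"y":0,"z":0.05,"fingers":0.085},{"wx":0,"wy":0,"wz":0,"x":-0.03,"y":0,"z":0.02,"fingers":0.085},{"wx":0,"wy":0,"wz":0,"x":-0.05,"y":0,"z":0,"fingers":0.085},{"wx":0,"wy":0,"wz":0,"x":-0.05,"y":0,"z":0,"fingers":0.085},{"wx":0,"wy":0,"wz":0,"x":-0.03,"y":0,"z":0,"fingers":0.085},{"wx":0,"wy":0,"wz":0,"x":0,"y":0,"z":0,"fingers":0.085},{"wx":0,"wy":0,"wz":0,"x":0,"y":0,"z":0,"fingers":0.085}]'
python3 - <<'E'
from workcell import manip
import cv2, numpy as np, h
for n in ("scene","top"):
    im=manip.snapshot(n)["img"][:,:,::-1].copy(); cv2.imwrite(f"pics/f_{n}.png",im)
    d=cv2.absdiff(im,cv2.imread(f"pics/{n}0.png"))
    ang=np.linspace(0,6.28,60); 
    for r,z in((78,55),(15,210)):
        q=h.proj(n,np.c_[512+r*np.cos(ang),291+r*np.sin(ang),0*ang+z]); cv2.polylines(im,[np.round(q*8).astype(int)],True,(255,0,0),1,shift=3)
    cv2.imwrite(f"pics/fo_{n}.png",im)
a=cv2.imread("pics/fo_top.png"); b=cv2.imread("pics/fo_scene.png")
cv2.imwrite("pics/fot.png",cv2.resize(a[110:310,180:500],None,fx=2.5,fy=2.5)); cv2.imwrite("pics/fos.png",cv2.resize(b[190:350,120:440],None,fx=2.5,fy=2.5))
E
```

```text
time: 20.8
ee_pos: [352.5, 291.3, 344.9]
orientation: [[0.94, -0.342, 0.0], [-0.342, -0.94, -0.0], [0.0, 0.0, -1.0]]
force: [0.8, -0.7, -0.0]
opening: 0.993
```

View pics/fot.png

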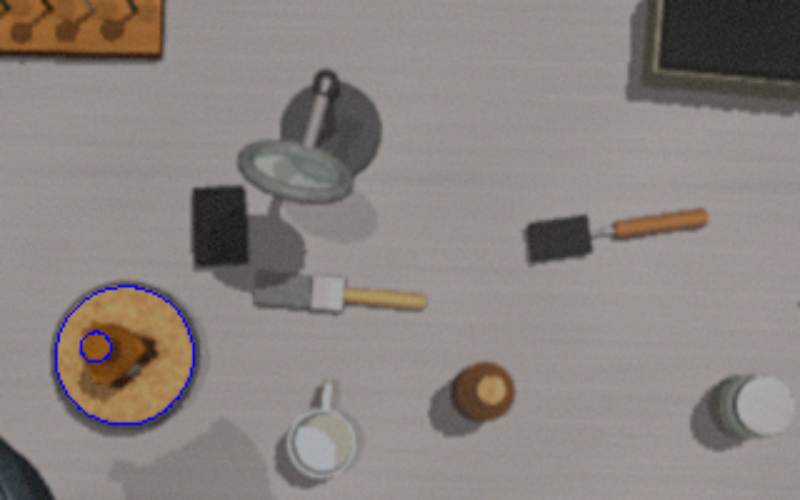

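View pics/fos.png

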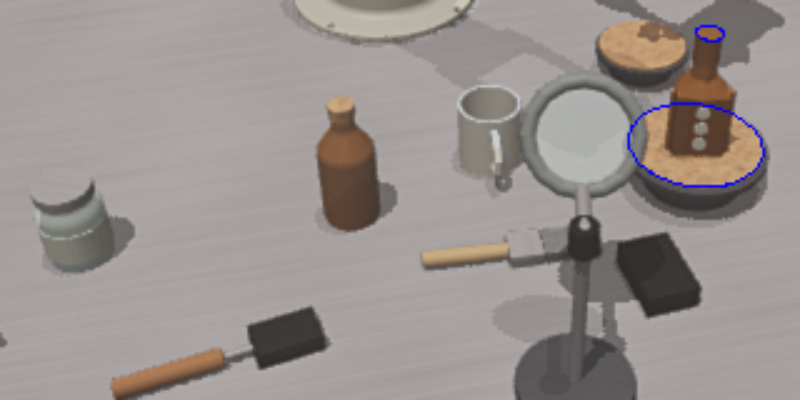

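Both views agree: the neck top and cork rim match the predicted outlines for a bottle standing upright at the wheel centre. Everything else looks unmoved.

```bash
python3 -c "
from workcell import manip
print(manip.finish_job())"
```

```text
the job is handed in; nothing more can be done
None
```

I gripped the three-sided bottle by its neck and showed sides 1, 2 and 3 to the lens in that order. I then set it down on the largest cork wheel, let go, backed the arm away and handed the job in at about 21 s.

**Lens checks:** Each side was still for at least a second. The scene and top pictures showed the right dots centred in the lens. The tool was within about 2 mm and 0.5° of the planned pose, with the side about 60 mm in front of the lens.

**Placing:** The force reading showed the bottle touching the cork before release. I pressed slightly too far, to about 25 N, and eased off to about 8 N before opening the fingers. In both final pictures the bottle stands upright within a few millimetres of the wheel's centre.

**Rest of the bench:** The other things look unmoved in the final pictures. The lens stand also looks unmoved, and no force reading suggested contact with it.

**Disagreements:**
- My first move command was refused as invalid input, and nothing moved.
- The wrist picture put the bottle's turn about 2° from the first estimate, so I corrected for that.
- One early reading of the wheel's centre from the scene camera was about 17 mm off because the lens ring hid part of the wheel. I used the top view, and the outline drawn from it matched the wheel in both cameras.

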